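# Shim the rocking balance

## Robot

A 6-joint arm with a two-finger parallel gripper is mounted at the origin on a cart in front of the work surface, level with it; the furniture and walls round the work are solid. World frame = base frame: x ahead of the robot, y to its left, z up, the work surface at z = 0. Lengths are in mm, angles in degrees, forces in N, time in s.
With the tool pointing down it reaches from about 350 to 850 mm from the base axis. Payload 8.1 kg.
Tool frame: the origin (TCP) lies on the centre line of the jaws, within the pads' length; the fingertips stand 19 mm ahead of it and the grasp point (between the pads) is the TCP; z points along the fingers, y is the line along which they close (so a half turn about z gives the same grasp; the last joint's range is limited). The gripper opens to 85 mm and grips with 20 to 120 N. Pads are 22 mm wide; open, the fingers measure 114 mm over their backs; the gripper's body (76 mm by 85 mm) begins 54 mm behind the grasp point. The pads swing forward as they close: fully open they stand 13 mm farther back than shut.
Start: joints at [69.649, 7.471, 85.268, -0, 87.261, -4.893], TCP at [159.901, 578.305, 217.692] pointing down, gripper open.
Joint ranges: [-169.43, 169.43], [-51.17, 129.36], [1.28, 143.12], [-76.62, 256.62], [0, 156.53], [-152.29, 152.29]. Speed limits (degrees/s): [136.94, 136.94, 159.86, 180, 180, 180].

## Interface

Orientations are given as [roll, pitch, yaw] about the fixed x, y, z axes, in that order (R = Rz(yaw) Ry(pitch) Rx(roll)).
In Python, from bench import r gives the robot as it stands. The module is installed in compiled form; this text tells all that it offers.
- The arm moves only by the tool servo_tool, never from a script. Its arguments are lists of equal length, an entry for each row: "fingers": the finger opening in m, from 0 to 0.0854; "linear": the shift along the tool's x, y, z in m, a list of three; "rotation": the turn, a rotation vector about the tool's x, y, z in degrees, a list of three. A call has 1 to 10 rows; each row is the pose to reach, as a shift and turn from the pose commanded when the call began, along the tool's axes at that moment; what a row does not reach only later rows make up. A row lasts 1/10 s, in which the tool goes at most 50 mm and 8.59 degrees, less where a joint would pass 70% of its speed; a pose out of reach is approached as far as the arm can. A call with a gripper value outside its range is refused whole. The fingers move at their own pace and stop on an object; "force" is the grip in N (left out, the last holds). Time passes only in rows, so rows that repeat a pose let the fingers close. It gives the time, the measured TCP pose, the force, the opening and the grip force at its end, in the units of the state.
- r.sense(): the state, without advancing time (a new reading comes with each control period).
- r.snapshot(name): name is "scene" or "top" or "wrist"; returns a dict with "frame" (480x640x3 uint8, red, green, blue), "fx", "fy", "cx", "cy" (pixels), "k1" (the pictures are not rectified: a ray, as slopes to the right and down, at radius r is drawn at 1 + k1 r^2 times it, then the intrinsics apply), "camera_from_world" (4x4, takes a point from world to camera coordinates). Camera axes: x right, y up, looking along -z (the intrinsics and any distortion apply to the point x, -y, -z); pixel columns grow to the right and rows downward; lengths in mm; the calibration is good to about 2 mm. A picture is of the moment at which its call begins. There is no depth.
- r.hand_in(): hands the job in; it is judged then, once.
The state is a dict: "time": time; "joint_pos": joint angles; "qd": joint speeds; "joint_efforts": joint torques, N m; "tool_pos": TCP position; "tcp_rot": TCP orientation; "ft_force": force on the tool from outside, world axes, zero at the start; "wrist_torque": the same for the moment, N m; "finger_gap": finger opening in mm; "grip_force": force on a finger pad.
Only numpy, scipy, OpenCV 4.12 (cv2) and the standard library are available. Lean on these libraries where they do the work, as an engineer would, in place of code of your own. Each camera call takes 0.05 s, during which the arm holds its last target. There are 200 camera calls.

## Task

The small laboratory balance leans and rocks because its front right foot is too short. With the fingertips push the wedge shim along the worktop, thin end first, under that foot until the foot stands on the shim's flat part and the balance is level, then press lightly on the top of its housing at the opposite (rear left) corner to prove that it no longer rocks, and take the hand away. Lift neither shim nor balance, do not shove the balance along, and leave the things round about where they are.

Things in the scene. Friction and masses are not known exactly. Their poses are not given: they have to be found in the camera images.
- balance: White balance, about 2.4 kg, round steel pan (92 mm, centre x = +12), dark display on the front face (x = -70 mm). Housing 140 (x) x 176 (y) mm; its underside is 17, its top 55, the pan 63 mm above the worktop. Origin at worktop height under its centre; x to the rear, y to its left. Ball feet at x = +-55, y = +-72 mm. It leans 5 degrees onto the short foot; it stands by friction.
- short_foot (a point): Lowest point of the short foot: a dark metal ball, 20 mm across, at the balance's front right corner (x = -55, y = -72 mm), 15 mm behind the housing's front face, 8 mm shorter than the other feet, on the worktop at the start, about 4 N on it. Axes as the balance. At the end it is 8 mm above the worktop.
- check_corner (a point): Point on the top face of the housing over the rear left foot (balance x = +50, y = +66 mm, 55 mm up), where to press for the rocking test. Axes as the balance.
- shim: Loose grey wedge, 80 g, 97 mm long (x), 50 wide (y), flat in front of the short foot. Origin: underside, middle of the flat part; x to the thin end. 1 mm thin edge at x = +62; ramp up to 8 mm at +17; flat part, 8 mm high, +17 to -17; heel block, 24 mm high, -17 to its upright back at -35. Fully home the heel meets the housing's front face, the foot at x = -2 mm.
- slide_case: Bystander: clear flat box of slides, 31 x 83 x 21 mm, origin under its centre, z up.
- timer: Bystander: the white countdown timer beside the shim (not the one far off to the right), with coloured buttons, 64 x 62 x 18 mm, origin under its centre, z up.
- sample_cup: Bystander: screw-top sample cup with orange lid, 58 mm across, 61 mm high, origin under its centre, z up.
Mind the look-alikes: they are no part of the job. There is more than one size of the balance; the job needs the larger.

How it is judged:
By the outcome, as a careful person would: the job done as asked, in the order asked, and still so for the second after the job is handed in, with the robot touching nothing.
It also fails if it takes over 54 s, if anything falls off the work surface, if the arm or the gripper's body presses on something with over 40 N, if the wrist force passes 120 N, or if a joint passes its speed limit or range.

## Working session

There is one attempt and no reset: what is moved stays moved. The work goes in short steps, Python scripts to look and compute and a tool call to move; the robot and the scene stay as the last step left them, time stands still between calls to the robot, and variables do not carry over. Pictures are saved under pics/ and viewed, at most 10 in all, crops included, and the job is handed in when it is done.

Besides the shell and the picture viewer there is one more tool, called after ">>>" as name(argument=value, ...), one argument or row to a line, values as JSON. servo_tool: Moves the arm, as the interface text tells. Its arguments: {"type":"object","properties":{"fingers":{"type":"array","items":{"type":"number"}},"linear":{"type":"array","items":{"type":"array","items":{"type":"number"}}},"rotation":{"type":"array","items":{"type":"array","items":{"type":"number"}}},"force":{"type":"number"}},"required":["fingers","linear","rotation"]}

```bash
mkdir -p pics
cat > h.py <<'E'
import numpy as np, cv2, pickle
from bench import r
def snap(name,fn):
    s=r.snapshot(name); cv2.imwrite(f'pics/{fn}.png',s['frame'][:,:,::-1]); pickle.dump(s,open(f'pics/{fn}.pkl','wb')); return s
def load(fn): return pickle.load(open(f'pics/{fn}.pkl','rb'))
def ray(s,u,v):
    K=np.array([[s['fx'],0,s['cx']],[0,s['fy'],s['cy']],[0,0,1.]])
    p=cv2.undistortPoints(np.array([[[u,v]]],float),K,np.array([s['k1'],0,0,0.]))[0,0]
    T=np.array(s['camera_from_world']); R=T[:3,:3]
    return -R.T@T[:3,3], R.T@np.array([p[0],-p[1],-1])
def on(s,u,v,z=0):
    o,d=ray(s,u,v); return (o+d*(z-o[2])/d[2])
def proj(s,P):
    T=np.array(s['camera_from_world']); c=T[:3,:3]@np.array(P,float)+T[:3,3]
    a=np.array([c[0],-c[1]])/-c[2]; a=a*(1+s['k1']*(a@a))
    return a*[s['fx'],s['fy']]+[s['cx'],s['cy']]
E
python3 - <<'E'
from h import *
for n in("scene","top"):
    s=snap(n,n+'0'); print(n,s['fx'],s['k1'],ray(s,320,240))
print(r.sense())
E
```

```text
scene 611.3311331448193 0.059335323029804245 (array([ -76.39151564, -715.29655816,  896.79860316]), array([ 0.54687115,  0.3675213 , -0.75230846]))
top 446.72690379211804 0.014003048962444057 (array([ 383.31004408, -312.93302237,  914.8436895 ]), array([ 0.21877574,  0.01582178, -0.97577583]))
{'time': 0.1, 'joint_pos': array([ 6.96494680e+01,  7.51152797e+00,  8.53222726e+01,  1.28298451e-04,
        8.72604236e+01, -4.89498794e+00]), 'qd': array([-0.02949346, -0.11755967, -0.08862977,  0.09591944,  0.01350361,
        0.12706226]), 'joint_efforts': array([ 9.04792450e-04, -5.70953429e+01, -5.01940227e+01, -2.19662056e-04,
        8.18806904e-03, -4.14736951e-05]), 'tool_pos': array([159.71585232, 577.82981441, 216.74890092]), 'tcp_rot': array([-1.79906130e+02, -8.16780060e-03,  1.64544443e+02]), 'ft_force': array([ 0.49049523, -0.08180131,  0.71753239]), 'wrist_torque': array([ 0.03597844,  0.03454937, -0.0765581 ]), 'grip_force': 0.0, 'finger_gap': 85.63939637466602}
```

View pics/top0.png

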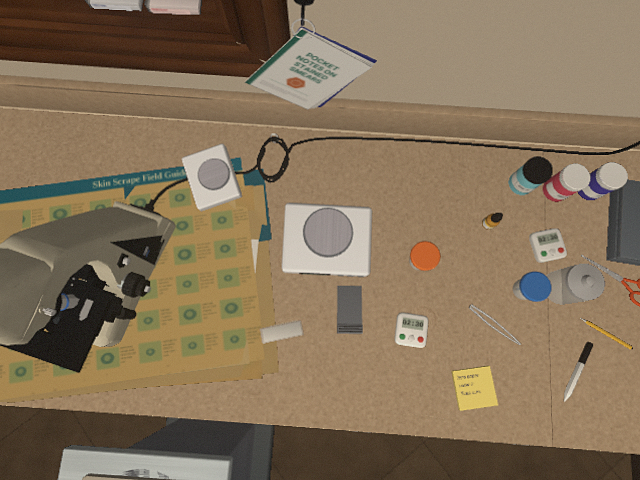

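View pics/scene0.png

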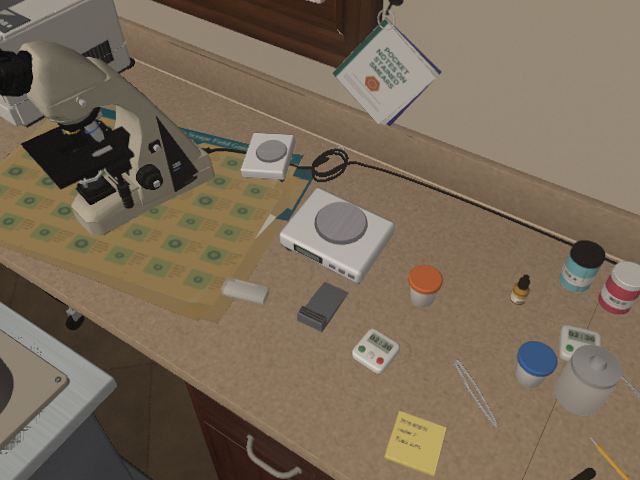

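Top view: the large balance is at (327,240), with a small look-alike at (213,175). The grey shim is at (349,309) with its thin end toward the balance and its heel at (349,328). The timer is at (411,330), with a look-alike at (548,245). The orange cup is at (425,256), its blue look-alike at (534,286), and the slide case at (281,332). I choose the large balance and the shim, and check both in a close crop.

Run:
```python
from h import *
s=load('top0'); f=s['frame']
c=cv2.resize(f[190:350,250:450],None,fx=4,fy=4,interpolation=cv2.INTER_CUBIC)
cv2.imwrite('pics/crop0.png',cv2.resize(c,(750,600))[:,:,::-1])
hsv=cv2.cvtColor(f,cv2.COLOR_RGB2HSV)
def big(m,box):
    x0,y0,x1,y1=box; k=np.zeros_like(m); k[y0:y1,x0:x1]=m[y0:y1,x0:x1]
    cs,_=cv2.findContours(k,cv2.RETR_EXTERNAL,cv2.CHAIN_APPROX_NONE); return max(cs,key=cv2.contourArea)
bal=big(((hsv[:,:,1]<40)&(hsv[:,:,2]>170)).astype(np.uint8)*255,(270,195,385,290))
sh=big(((hsv[:,:,1]<50)&(hsv[:,:,2]<140)).astype(np.uint8)*255,(325,280,375,345))
for n,c,z in(('bal',bal,51),('shim',sh,0)):
    b=cv2.boxPoints(cv2.minAreaRect(c)); print(n,cv2.contourArea(c))
    for p in b: print(p,on(s,*p,z).round(1))
print('feature px->mm', [on(s,*p).round(0)[:2] for p in((281,332),(411,330),(425,256))])
```

```text
bal 3580.5
[281.29767 271.8117 ] [ 508.  -228.2   51. ]
[284.75153 203.88565] [ 646.2 -222.7   51. ]
[371.34125 208.28854] [ 649.7 -397.2   51. ]
[367.8874 276.2146] [ 511.6 -397.2   51. ]
shim 1113.0
[337. 286.] [ 494.4 -340.     0. ]
[362. 286.] [ 498.1 -391.2    0. ]
[362. 333.] [ 403.5 -396.2    0. ]
[337. 333.] [ 399.8 -346.1    0. ]
feature px->mm [array([ 394., -234.]), array([ 417., -494.]), array([ 570., -519.])]
```

View pics/crop0.png

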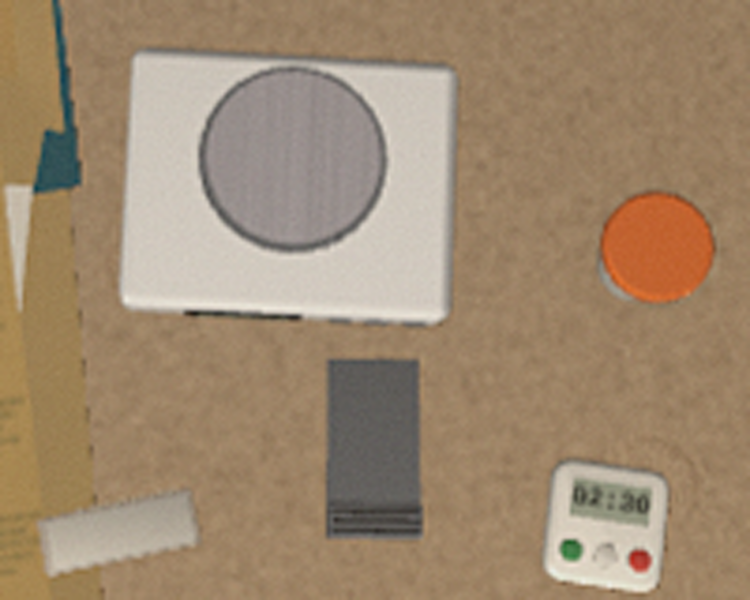

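The crop confirms the larger balance and the wedge, thin end facing the balance. The cup, timer and slide case stand clear. The shim axis is about 15 mm too far left for the foot, so I'll refine this with the wrist camera. Next I plan the carry, high over the microscope.

```bash
cat >> h.py <<'E'
from scipy.spatial.transform import Rotation as Ro
def plan(wps,cur=None):
    s=r.sense(); p,rot=cur if cur else (s['tool_pos'],s['tcp_rot'])
    for w in wps:
        R0=Ro.from_euler('xyz',rot,degrees=True); R1=Ro.from_euler('xyz',w[3:],degrees=True)
        print(w,'lin',(R0.inv().apply(np.array(w[:3])-p)/1000).round(4),'rot',(R0.inv()*R1).as_rotvec(degrees=True).round(2))
        p,rot=np.array(w[:3]),w[3:]
E
python3 - <<'E'
from h import *
plan([(300,480,540,180,0,150),(480,180,560,180,0,85),(480,-200,450,180,0,40),(440,-350,300,180,0,1)])
s=load('top0')
for p in((80,372),(0,260),(170,220)): print(on(s,*p,0).round(),on(s,*p,300).round())
E
```

```text
(300, 480, 540, 180, 0, 150) lin [-0.1612 -0.0574 -0.3232] rot [-0.09  0.   14.54]
(480, 180, 560, 180, 0, 85) lin [-0.3059 -0.1698 -0.02  ] rot [ 0. -0. 65.]
(480, -200, 450, 180, 0, 40) lin [-0.3786  0.0331  0.11  ] rot [-0. -0. 45.]
(440, -350, 300, 180, 0, 1) lin [-0.1271  0.0892  0.15  ] rot [ 0. -0. 39.]
[289. 153.   0.] [320.   0. 300.]
[498. 357.   0.] [460. 138. 300.]
[609.  21.   0.] [535. -88. 300.]
```

>>> servo_tool(
  fingers=[0.085,0.085,0.085,0.085,0.085,0.085,0.085,0.085,0.085,0.085],
  linear=[
    [0,0,-0.05],
    [0,0,-0.1],
    [0,0,-0.15],
    [0,0,-0.2],
    [0,0,-0.25],
    [-0.02,-0.01,-0.295],
    [-0.055,-0.02,-0.323],
    [-0.1,-0.035,-0.323],
    [-0.14,-0.05,-0.323],
    [-0.16,-0.057,-0.323],
  ],
  rotation=[
    [0,0,0],
    [0,0,0],
    [0,0,0],
    [0,0,0],
    [0,0,0],
    [0,0,0],
    [0,0,4],
    [0,0,8],
    [0,0,12],
    [0,0,14.5],
  ],
)

```text
time: 1.1
tool_pos: [301.4, 478.9, 540.5]
tcp_rot: [-180.0, 0.0, 149.7]
ft_force: [0.3, -0.2, 0.2]
finger_gap: 85.2
grip_force: 0.0
```

>>> servo_tool(
  fingers=[0.085,0.085,0.085,0.085,0.085,0.085,0.085,0.085,0.085,0.085],
  linear=[
    [-0.035,-0.02,-0.003],
    [-0.07,-0.04,-0.005],
    [-0.105,-0.06,-0.008],
    [-0.14,-0.08,-0.01],
    [-0.175,-0.1,-0.012],
    [-0.21,-0.12,-0.014],
    [-0.245,-0.14,-0.016],
    [-0.28,-0.155,-0.018],
    [-0.306,-0.17,-0.02],
    [-0.306,-0.17,-0.02],
  ],
  rotation=[
    [0,0,7],
    [0,0,14],
    [0,0,21],
    [0,0,28],
    [0,0,35],
    [0,0,42],
    [0,0,49],
    [0,0,56],
    [0,0,63],
    [0,0,65],
  ],
)

```text
time: 2.1
tool_pos: [480.9, 177.6, 559.7]
tcp_rot: [-179.9, 0.1, 84.5]
ft_force: [0.7, 0.2, -0.2]
finger_gap: 84.8
grip_force: 0.0
```

>>> servo_tool(
  fingers=[0.0,0.0,0.0,0.0,0.0,0.0,0.0,0.0,0.0,0.0],
  linear=[
    [-0.04,0.003,0],
    [-0.08,0.006,0.0],
    [-0.12,0.01,0.0],
    [-0.16,0.015,0.0],
    [-0.2,0.02,0.01],
    [-0.24,0.023,0.03],
    [-0.28,0.026,0.05],
    [-0.315,0.029,0.075],
    [-0.35,0.031,0.095],
    [-0.378,0.033,0.11],
  ],
  rotation=[
    [0,0,5],
    [0,0,10],
    [0,0,15],
    [0,0,20],
    [0,0,25],
    [0,0,30],
    [0,0,35],
    [0,0,40],
    [0,0,45],
    [0,0,45],
  ],
)

```text
time: 3.1
tool_pos: [478.6, -200.6, 448.4]
tcp_rot: [-179.9, 0.1, 39.8]
ft_force: [0.5, -0.2, -0.3]
finger_gap: -0.3
grip_force: 0.0
```

>>> servo_tool(
  fingers=[0,0,0,0,0,0,0],
  linear=[
    [-0.025,0.018,0.03],
    [-0.05,0.036,0.06],
    [-0.075,0.053,0.09],
    [-0.1,0.07,0.12],
    [-0.127,0.089,0.15],
    [-0.127,0.089,0.15],
    [-0.127,0.089,0.15],
  ],
  rotation=[
    [0,0,8],
    [0,0,16],
    [0,0,24],
    [0,0,32],
    [0,0,39],
    [0,0,39],
    [0,0,39],
  ],
)

```text
time: 3.8
tool_pos: [438.5, -348.6, 299.2]
tcp_rot: [-179.9, 0.1, 1.0]
ft_force: [0.4, -0.7, 1.4]
finger_gap: 0.1
grip_force: 0.0
```

Run:
```python
from h import *
q=r.sense(); print({k:np.round(q[k],1) for k in('time','tool_pos','tcp_rot','joint_pos','ft_force','finger_gap')})
s=snap('wrist','w1'); print(s['fx'],s['k1'],ray(s,320,240))
```

```text
{'time': np.float64(3.8), 'tool_pos': array([ 438.5, -348.6,  299.2]), 'tcp_rot': array([-1.799e+02,  1.000e-01,  1.000e+00]), 'joint_pos': array([-43.7,   0.4,  84.3,   0. ,  95.6,  45.3]), 'ft_force': array([ 0.4, -0.7,  1.4]), 'finger_gap': np.float64(0.1)}
414.7167288231885 -0.011019394294825192 (array([ 505.13707575, -348.41490281,  455.27027334]), array([-0.26382839, -0.00286745, -0.96457285]))
```

View pics/w1.png

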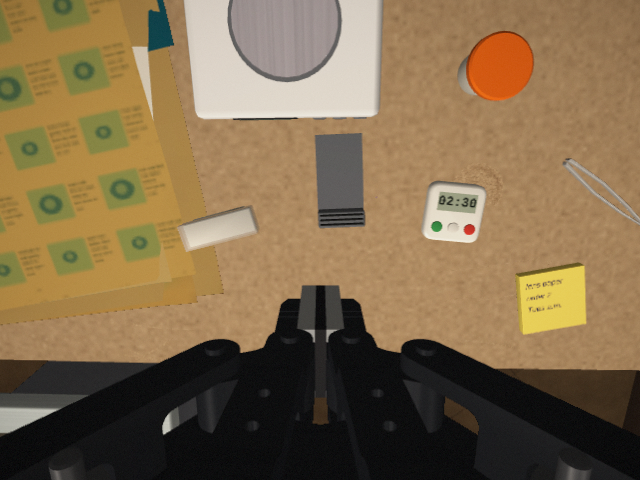

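The wrist view shows the shim with its thin edge at (315,135)–(361,133) and heel at about (342,218). The balance's front edge runs from (197,117) to (380,117). I'll measure these by line fits.

```bash
cat >> h.py <<'E'
def fitline(m,rows=None,cols=None,side=0):
    """subpixel-ish edge: first(side=0)/last(side=-1) mask pixel per row/col; returns (point,dir)"""
    pts=[]
    if rows is not None:
        for y in rows:
            k=np.flatnonzero(m[y]); 
            if len(k): pts.append((k[side]+(-.5 if side==0 else .5),y))
    else:
        for x in cols:
            k=np.flatnonzero(m[:,x])
            if len(k): pts.append((x,k[side]+(-.5 if side==0 else .5)))
    v=cv2.fitLine(np.array(pts,np.float32),cv2.DIST_HUBER,0,.01,.01).ravel(); return v
def inter(a,b):
    t=np.linalg.solve(np.array([[a[0],-b[0]],[a[1],-b[1]]]),[b[2]-a[2],b[3]-a[3]]); return a[2:]+t[0]*a[:2]
def mask(f,fn,box):
    h=cv2.cvtColor(f,cv2.COLOR_RGB2HSV); k=fn(h[:,:,0].astype(int),h[:,:,1].astype(int),h[:,:,2].astype(int)).astype(np.uint8)
    x0,y0,x1,y1=box; o=np.zeros_like(k); o[y0:y1,x0:x1]=k[y0:y1,x0:x1]
    n,l,st,_=cv2.connectedComponentsWithStats(o); return l==1+np.argmax(st[1:,4])
E
python3 - <<'E'
from h import *
s=load('w1'); f=s['frame']
sh=mask(f,lambda h,S,v:(S<60)&(v<125),(300,124,380,240))
L=fitline(sh,rows=range(140,200)); R=fitline(sh,rows=range(140,200),side=-1); T=fitline(sh,cols=range(322,356)); B=fitline(sh,cols=range(325,360),side=-1)
print('area',sh.sum())
for n,a,b,z in(('TL',T,L,1),('TR',T,R,1),('BL',B,L,0),('BR',B,R,0)): p=inter(a,b); print(n,p.round(1),on(s,*p,z).round(1))
ba=mask(f,lambda h,S,v:(S<45)&(v>150),(150,0,420,126))
L=fitline(ba,rows=range(5,105));R=fitline(ba,rows=range(5,105),side=-1);F=fitline(ba,cols=range(205,372),side=-1)
for n,b,z in(('FL',L,53),('FR',R,44)): p=inter(F,b); print(n,p.round(1),on(s,*p,z).round(1))
for n,b,z0,z1 in(('L',L,60,53),('R',R,50,44)):
    pt=lambda y:(b[2]+(y-b[3])*b[0]/b[1],y)
    print(n,on(s,*pt(5),z0).round(1),on(s,*pt(105),z1).round(1))
# top view, per-corner heights
t=load('top0'); f=t['frame']; ba=mask(f,lambda h,S,v:(S<45)&(v>150),(270,195,385,290))
L=fitline(ba,rows=range(212,266));R=fitline(ba,rows=range(212,266),side=-1);F=fitline(ba,cols=range(290,362),side=-1);K=fitline(ba,cols=range(290,362))
for n,a,b,z in(('FL',F,L,53),('FR',F,R,44),('RL',K,L,63),('RR',K,R,53)): p=inter(a,b); print(n,p.round(1),on(t,*p,z).round(1))
E
```

```text
area 4246
TL [314.7 134.8] [ 496.8 -342.1    1. ]
TR [361.1 132.9] [ 499.6 -391.4    1. ]
BL [318.6 226.5] [ 396.4 -347.9    0. ]
BR [363.3 226.5] [ 397.3 -398.4    0. ]
FL [195.6 118.6] [ 510.6 -231.4   53. ]
FR [377.9 116.3] [ 515.8 -402.6   44. ]
L [ 604.7 -228.7   60. ] [ 522.7 -230.8   53. ]
R [ 610.  -399.4   50. ] [ 526.  -402.3   44. ]
FL [280.9 271.3] [ 508.6 -227.6   53. ]
FR [368.6 276. ] [ 513.2 -399.2   44. ]
RL [285.1 203.4] [ 643.6 -224.5   63. ]
RR [370.7 208.2] [ 649.3 -395.7   53. ]
```

Balance yaw is about 1.6° and the short foot is at about (530.5, −384). The shim origin is at about (436, −371), yaw 3.6°. So I nudge the shim about 16 mm to the right first, then push from behind with two fingertips.

>>> servo_tool(
  fingers=[0,0,0,0,0,0,0,0,0],
  linear=[
    [-0.004,-0.018,0.045],
    [-0.007,-0.036,0.09],
    [-0.007,-0.036,0.135],
    [-0.007,-0.036,0.18],
    [-0.007,-0.036,0.22],
    [-0.007,-0.036,0.25],
    [-0.007,-0.036,0.265],
    [-0.007,-0.036,0.274],
    [-0.007,-0.036,0.274],
  ],
  rotation=[
    [0,0,-0.6],
    [0,0,-0.6],
    [0,0,-0.6],
    [0,0,-0.6],
    [0,0,-0.6],
    [0,0,-0.6],
    [0,0,-0.6],
    [0,0,-0.6],
    [0,0,-0.6],
  ],
)

```text
time: 4.75
tool_pos: [432.4, -312.8, 27.2]
tcp_rot: [180.0, -0.0, 1.7]
ft_force: [-0.1, -0.1, -0.1]
finger_gap: -0.1
grip_force: 0.0
```

>>> servo_tool(
  fingers=[0,0,0,0,0,0,0,0,0],
  linear=[
    [0,0.008,0],
    [0,0.014,0],
    [0,0.018,0],
    [0,0.021,0],
    [0,0.024,0],
    [0,0.027,0],
    [0,0.03,0],
    [0,0.032,0],
    [0,0.032,0],
  ],
  rotation=[
    [0,0,0],
    [0,0,0],
    [0,0,0],
    [0,0,0],
    [0,0,0],
    [0,0,0],
    [0,0,0],
    [0,0,0],
    [0,0,0],
  ],
)

```text
time: 5.65
tool_pos: [432.6, -345.0, 26.7]
tcp_rot: [180.0, 0.0, 1.6]
ft_force: [-0.2, 0.5, 0.5]
finger_gap: 0.3
grip_force: 0.0
```

Run:
```python
from h import *
q=r.sense(); print({k:np.round(q[k],1) for k in('time','tool_pos','tcp_rot','ft_force')})
s=snap('wrist','w2');
```

```text
{'time': np.float64(5.6), 'tool_pos': array([ 432.6, -345. ,   26.7]), 'tcp_rot': array([180. ,   0. ,   1.6]), 'ft_force': array([-0.2,  0.5,  0.5])}
```

View pics/w2.png

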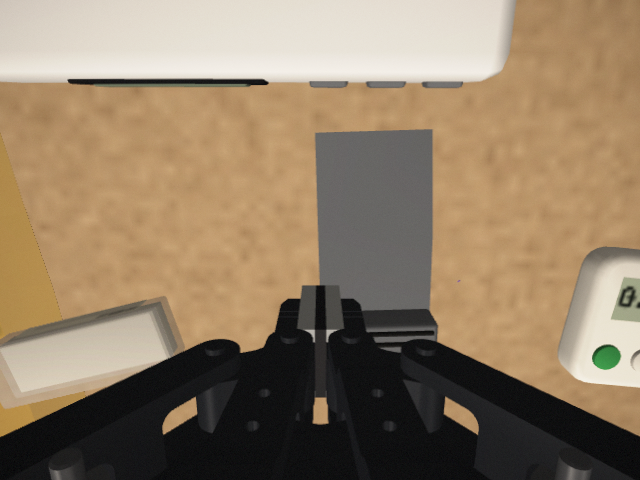

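The fingertip is at (320,290) and the shim's thin edge at (316,133)–(433,130). I'll check whether the shim moved.

Run:
```python
from h import *
s=load('w2'); f=s['frame']
sh=mask(f,lambda h,S,v:(S<60)&(v<125)&(v>50),(300,115,445,275))
L=fitline(sh,rows=range(140,170)); R=fitline(sh,rows=range(140,170),side=-1); T=fitline(sh,cols=range(325,425))
for n,b in(('TL',L),('TR',R)): p=inter(T,b); print(n,p.round(1),on(s,*p,1).round(1))
for p in((302,287),(340,287),(320,287)): print(p,on(s,*p,8).round(1))
print(on(s,320,275,8),on(s,431,275,8))
for P in((432,-345,8),(443,-345,8),(443,-345,0)):print(proj(s,P))
```

```text
TL [315.5 132.5] [ 496.8 -342.     1. ]
TR [431.5 129. ] [ 499.7 -391.2    1. ]
(302, 287) [ 429.3 -337.7    8. ]
(340, 287) [ 429.8 -354.8    8. ]
(320, 287) [ 429.5 -345.8    8. ]
[ 435.2521161  -345.63540572    8.        ] [ 436.62718585 -395.27908832    8.        ]
[318.38078914 281.79169204]
[319.05802972 258.43809168]
[319.08446438 253.14466693]
```

The shim has not moved: the tip, at about 8 mm, rode over its 8 mm flat part. I back off, go 5 mm lower and push again.

>>> servo_tool(
  fingers=[0,0,0,0,0,0,0,0,0,0],
  linear=[
    [0,0,-0.01],
    [0,-0.012,-0.01],
    [0,-0.022,0],
    [0,-0.022,0.005],
    [0,-0.022,0.005],
    [0,-0.017,0.005],
    [0,-0.012,0.005],
    [0,-0.008,0.005],
    [0,-0.004,0.005],
    [0,-0.001,0.005],
  ],
  rotation=[
    [0,0,0],
    [0,0,0],
    [0,0,0],
    [0,0,0],
    [0,0,0],
    [0,0,0],
    [0,0,0],
    [0,0,0],
    [0,0,0],
    [0,0,0],
  ],
)

```text
time: 6.7
tool_pos: [432.7, -344.5, 21.8]
tcp_rot: [180.0, -0.0, 1.6]
ft_force: [-0.5, -0.5, -0.2]
finger_gap: 0.1
grip_force: 0.0
```

>>> servo_tool(
  fingers=[0,0,0,0,0],
  linear=[
    [0,0.003,0],
    [0,0.006,0],
    [0,0.009,0],
    [0,0.01,0],
    [0,0.01,0],
  ],
  rotation=[
    [0,0,0],
    [0,0,0],
    [0,0,0],
    [0,0,0],
    [0,0,0],
  ],
)

```text
time: 7.2
tool_pos: [432.9, -353.9, 21.7]
tcp_rot: [180.0, -0.0, 1.6]
ft_force: [0.4, 0.1, -0.4]
finger_gap: 0.0
grip_force: 0.0
```

Run:
```python
from h import *
q=r.sense(); print({k:np.round(q[k],1) for k in('time','tool_pos','tcp_rot','ft_force')})
s=snap('wrist','w3');  f=s['frame']
sh=mask(f,lambda h,S,v:(S<60)&(v<125)&(v>50),(270,115,445,275))
L=fitline(sh,rows=range(140,170)); R=fitline(sh,rows=range(140,170),side=-1); T=fitline(sh,cols=range(345,400))
for n,b in(('TL',L),('TR',R)): p=inter(T,b); print(n,p.round(1),on(s,*p,1).round(1))
a=on(s,R[2]+(250-R[3])*R[0]/R[1],250,6); print('right side lower',a, sh.sum())
```

```text
{'time': np.float64(7.2), 'tool_pos': array([ 432.9, -353.9,   21.7]), 'tcp_rot': array([180. ,  -0. ,   1.6]), 'ft_force': array([ 0.4,  0.1, -0.4])}
TL [293.  132.6] [ 496.9 -341.6    1. ]
TR [413.5 129. ] [ 499.8 -391.3    1. ]
right side lower [ 449.19253608 -394.60240113    6.        ] 16891
```

Run:
```python
from h import *
s=snap('scene','s3'); f=s['frame']; print(proj(s,(433,-354,3)),proj(s,(433,-354,22)))
a=cv2.resize(f[190:350,240:410],None,fx=3.5,fy=3.5,interpolation=cv2.INTER_CUBIC)
cv2.imwrite('pics/c3.png',a[:,:,::-1])
```

```text
[311.97216923 307.51968355] [311.7745486  301.23557797]
```

View pics/c3.png

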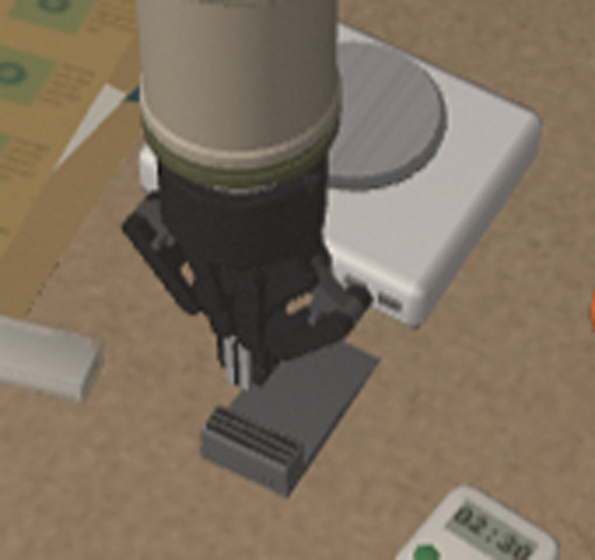

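The tip appears at about (310,301) in the scene image, over the shim's flat part and higher than I assumed. I triangulate it from the two views.

Run:
```python
from h import *
a,b=load('w3'),load('s3')
for pa,pb in(((320,287),(309.5,300.5)),((320,287),(311,302))):
    o1,d1=ray(a,*pa);o2,d2=ray(b,*pb)
    t=np.linalg.lstsq(np.c_[d1,-d2],o2-o1,rcond=None)[0]; p,q=o1+t[0]*d1,o2+t[1]*d2; print(p.round(1),q.round(1))
print(r.sense()['tool_pos'])
```

```text
[ 436.  -354.5   18.7] [ 433.5 -348.8   19.6]
[ 435.1 -354.5   16.4] [ 433.9 -351.7   16.9]
[ 432.88654645 -353.66116215   21.66409648]
```

Triangulated, the visible tips are only about 4 mm below the TCP. I retreat sideways and feel for the worktop to calibrate.

>>> servo_tool(
  fingers=[0,0,0,0,0,0,0,0],
  linear=[
    [0,-0.015,-0.005],
    [0,-0.032,-0.005],
    [0,-0.032,0.002],
    [0,-0.032,0.004],
    [0,-0.032,0.006],
    [0,-0.032,0.007],
    [0,-0.032,0.008],
    [0,-0.032,0.008],
  ],
  rotation=[
    [0,0,0],
    [0,0,0],
    [0,0,0],
    [0,0,0],
    [0,0,0],
    [0,0,0],
    [0,0,0],
    [0,0,0],
  ],
)

```text
time: 8.1
tool_pos: [431.9, -322.0, 13.5]
tcp_rot: [-180.0, 0.0, 1.6]
ft_force: [-0.1, 1.3, -0.3]
finger_gap: 0.3
grip_force: 0.0
```

>>> servo_tool(
  fingers=[0,0,0,0],
  linear=[
    [0,0,0.0015],
    [0,0,0.003],
    [0,0,0.0045],
    [0,0,0.0045],
  ],
  rotation=[
    [0,0,0],
    [0,0,0],
    [0,0,0],
    [0,0,0],
  ],
)

```text
time: 8.5
tool_pos: [431.8, -321.6, 8.9]
tcp_rot: [-180.0, 0.0, 1.6]
ft_force: [0.4, 0.6, -0.6]
finger_gap: 0.2
grip_force: 0.0
```

>>> servo_tool(
  fingers=[0,0,0,0],
  linear=[
    [0,0,0.001],
    [0,0,0.002],
    [0,0,0.003],
    [0,0,0.003],
  ],
  rotation=[
    [0,0,0],
    [0,0,0],
    [0,0,0],
    [0,0,0],
  ],
)

```text
time: 8.9
tool_pos: [431.9, -321.7, 6.0]
tcp_rot: [-180.0, 0.0, 1.6]
ft_force: [0.2, 0.1, -0.0]
finger_gap: 0.3
grip_force: 0.0
```

>>> servo_tool(
  fingers=[0,0,0,0,0,0,0,0,0,0],
  linear=[
    [0,0.006,0],
    [0,0.011,0],
    [0,0.015,0],
    [0,0.018,0],
    [0,0.021,0],
    [0,0.024,0],
    [0,0.027,0],
    [0,0.03,0],
    [0,0.032,0],
    [0,0.032,0],
  ],
  rotation=[
    [0,0,0],
    [0,0,0],
    [0,0,0],
    [0,0,0],
    [0,0,0],
    [0,0,0],
    [0,0,0],
    [0,0,0],
    [0,0,0],
    [0,0,0],
  ],
)

```text
time: 9.9
tool_pos: [432.9, -354.1, 6.2]
tcp_rot: [180.0, -0.0, 1.6]
ft_force: [0.2, -0.5, -0.0]
finger_gap: 0.0
grip_force: 0.0
```

Run:
```python
from h import *
q=r.sense(); print({k:np.round(q[k],1) for k in('time','tool_pos','tcp_rot','ft_force')})
s=snap('wrist','w4');  f=s['frame']
sh=mask(f,lambda h,S,v:(S<60)&(v<125)&(v>50),(270,60,520,275))
ys=np.flatnonzero(sh.sum(1)>60); xs=np.flatnonzero(sh[ys[0]+5]); print(ys[0],ys[-1],xs[0],xs[-1])
rr=range(ys[0]+8,ys[0]+50)
L=fitline(sh,rows=rr); R=fitline(sh,rows=rr,side=-1); T=fitline(sh,cols=range(xs[0]+10,xs[-1]-10))
for n,b in(('TL',L),('TR',R)): p=inter(T,b); print(n,p.round(1),on(s,*p,1).round(1))
for n,b in(('L',L),('R',R)):
    y=rr[-1]; print(n,on(s,b[2]+(y-b[3])*b[0]/b[1],y,7).round(1))
```

```text
{'time': np.float64(9.9), 'tool_pos': array([ 432.9, -354.1,    6.2]), 'tcp_rot': array([180. ,  -0. ,   1.6]), 'ft_force': array([ 0.2, -0.5, -0. ])}
131 274 291 421
TL [290.2 133.1] [ 496.9 -341.7    1. ]
TR [421.4 129.1] [ 499.7 -391.1    1. ]
L [ 480.  -342.9    7. ]
R [ 481.3 -391.5    7. ]
```

Run:
```python
from h import *
s=snap('scene','s4'); f=s['frame']; 
a=cv2.resize(f[230:350,270:400],None,fx=4.5,fy=4.5,interpolation=cv2.INTER_CUBIC)
w=load('w4')['frame'][220:420,250:450]; w=cv2.resize(w,(540,540))[:,:200]
w=cv2.resize(load('w4')['frame'][230:350,290:350],(200,400))
o=np.zeros((540,790,3),np.uint8); o[:,:585]=a; o[:400,590:]=w
cv2.imwrite('pics/c4.png',np.clip(o.astype(float)*1.3,0,255).astype(np.uint8)[:,:,::-1])
```

```text
(no output)
```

View pics/c4.png

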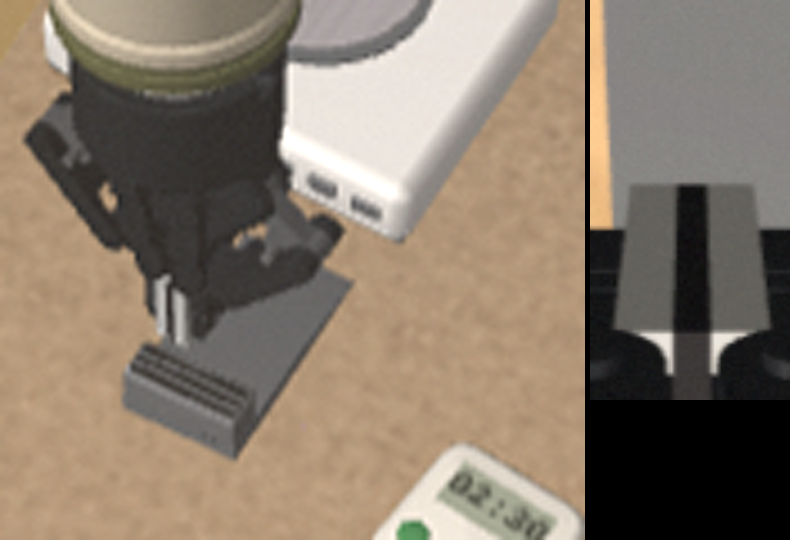

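Run:
```python
from h import *
a,b=load('w4'),load('s4')
for z in(0,4,8,12,16,20,30): print(z,on(a,313,286,z).round(1),on(a,330,286,z).round(1),on(b,311,306.8,z).round(1))
print(ray(a,320,240))
q=r.sense();print(q['tool_pos'],q['joint_pos'],q['joint_efforts'],q['wrist_torque'])
# independent checks: known shim corner heel in scene
for P in((499.7,-391.1,1),(496.9,-341.7,1)): print(proj(b,P))
```

```text
0 [ 435.1 -351.8    0. ] [ 435.3 -358.9    0. ] [ 435.1 -350.5    0. ]
4 [ 436.7 -351.8    4. ] [ 436.9 -358.7    4. ] [ 432.8 -352.1    4. ]
8 [ 438.3 -351.8    8. ] [ 438.5 -358.6    8. ] [ 430.5 -353.7    8. ]
12 [ 439.9 -351.8   12. ] [ 440.  -358.4   12. ] [ 428.2 -355.4   12. ]
16 [ 441.4 -351.9   16. ] [ 441.6 -358.3   16. ] [ 425.9 -357.    16. ]
20 [ 443.  -351.9   20. ] [ 443.2 -358.1   20. ] [ 423.6 -358.6   20. ]
30 [ 446.9 -352.    30. ] [ 447.1 -357.8   30. ] [ 417.9 -362.7   30. ]
(array([ 499.15847578, -352.76723714,  162.40458471]), array([-0.26167174, -0.00814151, -0.96513006]))
[ 432.866427   -353.68858843    6.12892246] [-4.45093776e+01  1.30424439e+01  1.02373447e+02  3.79667882e-03
  6.45932666e+01  4.38491414e+01] [-1.15874070e-01 -5.49909246e+01 -4.32582843e+01 -1.32195911e-02
 -1.55790732e-02 -9.37855250e-03] [0.03744674 0.00676807 0.01657805]
[349.54388744 291.82847391]
[325.80438503 281.01228571]
```

With pad half-width 11 mm, both views agree that the tips are about 16 mm above the reported TCP. The heights in the text don't fit, so I trust vision and contact. I retreat and feel down for the worktop.

>>> servo_tool(
  fingers=[0,0,0,0,0,0,0,0,0],
  linear=[
    [0,-0.018,0],
    [0,-0.034,0],
    [0,-0.034,0.003],
    [0,-0.034,0.006],
    [0,-0.034,0.008],
    [0,-0.034,0.01],
    [0,-0.034,0.0115],
    [0,-0.034,0.013],
    [0,-0.034,0.013],
  ],
  rotation=[
    [0,0,0],
    [0,0,0],
    [0,0,0],
    [0,0,0],
    [0,0,0],
    [0,0,0],
    [0,0,0],
    [0,0,0],
    [0,0,0],
  ],
)

```text
time: 10.9
tool_pos: [431.7, -319.8, -7.1]
tcp_rot: [-180.0, 0.0, 1.6]
ft_force: [0.5, -0.2, 0.4]
finger_gap: -0.0
grip_force: 0.0
```

>>> servo_tool(
  fingers=[0,0,0,0],
  linear=[
    [0,0,0.001],
    [0,0,0.002],
    [0,0,0.003],
    [0,0,0.003],
  ],
  rotation=[
    [0,0,0],
    [0,0,0],
    [0,0,0],
    [0,0,0],
  ],
)

```text
time: 11.3
tool_pos: [431.8, -319.7, -9.9]
tcp_rot: [-180.0, 0.0, 1.6]
ft_force: [-0.0, -0.8, 0.3]
finger_gap: 0.0
grip_force: 0.0
```

>>> servo_tool(
  fingers=[0,0,0,0],
  linear=[
    [0,0,0.001],
    [0,0,0.002],
    [0,0,0.003],
    [0,0,0.003],
  ],
  rotation=[
    [0,0,0],
    [0,0,0],
    [0,0,0],
    [0,0,0],
  ],
)

```text
time: 11.7
tool_pos: [431.8, -319.7, -13.0]
tcp_rot: [-180.0, 0.0, 1.6]
ft_force: [-0.3, -0.2, 0.4]
finger_gap: 0.2
grip_force: 0.0
```

Run:
```python
from h import *
q=r.sense(); print({k:np.round(q[k],1) for k in('time','tool_pos','tcp_rot','ft_force')})
s=snap('wrist','w5'); b=snap('scene','s5'); o=np.zeros((540,790,3),np.uint8)
o[:,:585]=cv2.resize(b['frame'][230:350,270:400],(585,540),interpolation=cv2.INTER_CUBIC)
o[:150,590:]=cv2.resize(s['frame'][210:360,220:420],(200,150))
cv2.imwrite('pics/c5.png',np.clip(o.astype(float)*1.3,0,255).astype(np.uint8)[:,:,::-1])
```

```text
{'time': np.float64(11.7), 'tool_pos': array([ 431.8, -319.7,  -13. ]), 'tcp_rot': array([-180. ,    0. ,    1.6]), 'ft_force': array([-0.3, -0.2,  0.4])}
```

View pics/c5.png

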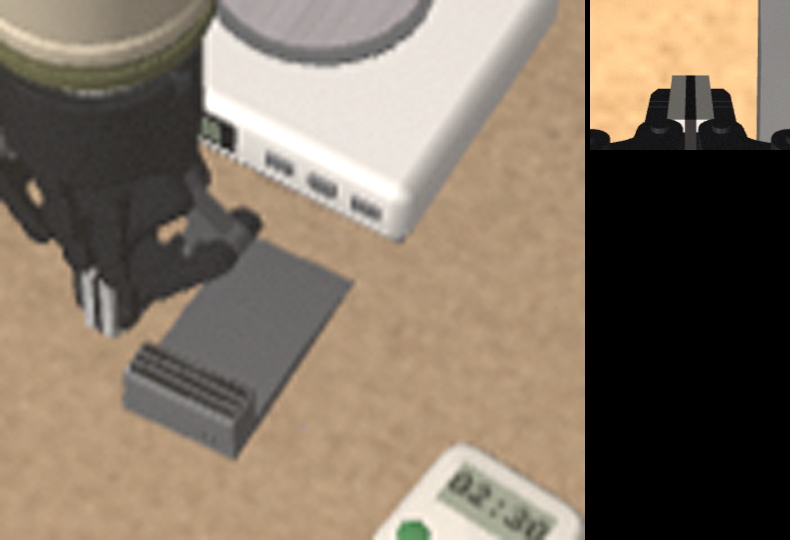

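The tips now stand just off the worktop left of the shim, at about crop (110,333), still without contact, which fits a tip height of about 3 mm. I push sideways.

>>> servo_tool(
  fingers=[0,0,0,0,0,0,0,0,0,0],
  linear=[
    [0,0.008,0],
    [0,0.013,0],
    [0,0.017,0],
    [0,0.02,0],
    [0,0.023,0],
    [0,0.026,0],
    [0,0.029,0],
    [0,0.032,0],
    [0,0.034,0],
    [0,0.034,0],
  ],
  rotation=[
    [0,0,0],
    [0,0,0],
    [0,0,0],
    [0,0,0],
    [0,0,0],
    [0,0,0],
    [0,0,0],
    [0,0,0],
    [0,0,0],
    [0,0,0],
  ],
)

```text
time: 12.8
tool_pos: [432.9, -354.2, -12.8]
tcp_rot: [180.0, -0.0, 1.6]
ft_force: [0.1, 0.7, 1.4]
finger_gap: -0.1
grip_force: 0.4
```

```bash
cat >> h.py <<'E'
def shim(s):
    f=s['frame']; sh=mask(f,lambda h,S,v:(S<60)&(v<125)&(v>50),(270,40,560,275))
    ys=np.flatnonzero(sh.sum(1)>60); xs=np.flatnonzero(sh[ys[0]+5])
    rr=range(ys[0]+8,ys[0]+50)
    L=fitline(sh,rows=rr); R=fitline(sh,rows=rr,side=-1); T=fitline(sh,cols=range(xs[0]+10,xs[-1]-10))
    a,b=on(s,*inter(T,L),1),on(s,*inter(T,R),1); m=(a+b)/2; d=b-a
    y=rr[-1]; e=on(s,R[2]+(y-R[3])*R[0]/R[1],y,6)
    th=np.arctan2(d[0],-d[1]); print('thin',a.round(1),b.round(1),'w',np.linalg.norm(d).round(1),'yaw',np.degrees(th).round(1),'Rside',e.round(1),'origin',(m[:2]-62*np.array([np.cos(th),np.sin(th)])).round(1))
E
python3 - <<'E'
from h import *
q=r.sense(); print({k:np.round(q[k],1) for k in('time','tool_pos','tcp_rot','ft_force')})
shim(snap('wrist','w6'))
E
```

```text
{'time': np.float64(12.8), 'tool_pos': array([ 432.9, -354.2,  -12.8]), 'tcp_rot': array([180. ,  -0. ,   1.6]), 'ft_force': array([0.1, 0.7, 1.4])}
thin [ 497.3 -361.7    1. ] [ 501.4 -411.3    1. ] w 49.7 yaw 4.7 Rside [ 484.4 -411.5    6. ] origin [ 437.5 -391.6]
```

The shim moved; its origin is now about (437.5, −391.6), yaw about 4°, within a few mm of the foot's line. I go up, round behind the heel and down, fingers 20 mm apart.

>>> servo_tool(
  fingers=[0,0,0.02,0.02,0.02,0.02,0.02,0.02,0.02,0.02],
  linear=[
    [0,-0.012,0],
    [0,-0.015,-0.03],
    [0,-0.015,-0.06],
    [-0.035,0.01,-0.06],
    [-0.064,0.038,-0.06],
    [-0.064,0.038,-0.06],
    [-0.064,0.038,-0.025],
    [-0.064,0.038,-0.008],
    [-0.064,0.038,0],
    [-0.064,0.038,0],
  ],
  rotation=[
    [0,0,0],
    [0,0,0],
    [0,0,0],
    [0,0,0],
    [0,0,0],
    [0,0,0],
    [0,0,0],
    [0,0,0],
    [0,0,0],
    [0,0,0],
  ],
)

```text
time: 13.85
tool_pos: [370.1, -392.4, -12.7]
tcp_rot: [-179.9, 0.1, 1.7]
ft_force: [0.1, -0.4, 0.6]
finger_gap: 20.0
grip_force: 0.0
```

Run:
```python
from h import *
q=r.sense(); print({k:np.round(q[k],1) for k in('time','tool_pos','tcp_rot','ft_force','finger_gap')})
s=snap('wrist','w7')
```

```text
{'time': np.float64(13.8), 'tool_pos': array([ 370.1, -392.4,  -12.7]), 'tcp_rot': array([-1.799e+02,  1.000e-01,  1.700e+00]), 'ft_force': array([ 0.1, -0.4,  0.6]), 'finger_gap': np.float64(20.0)}
```

View pics/w7.png

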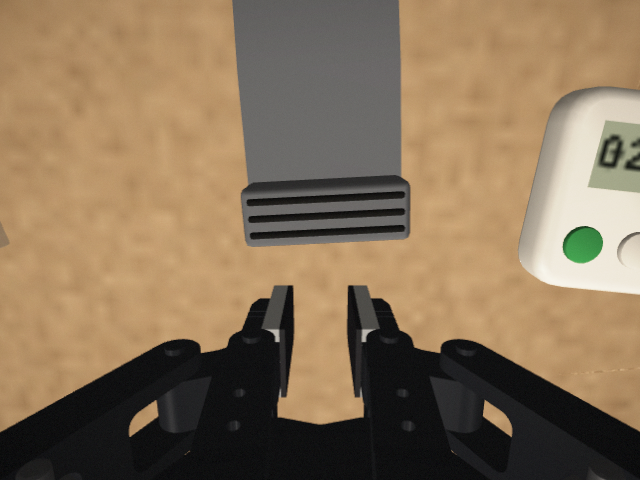

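Both fingertips, at px (277,290) and (360,290), are centred behind the heel at (245–410, 245), and the timer is clear. I push forward.

>>> servo_tool(
  fingers=[0.02,0.02,0.02,0.02,0.02,0.02,0.02,0.02,0.02,0.02],
  linear=[
    [0.008,0,0],
    [0.014,0,0],
    [0.019,0,0],
    [0.024,0,0],
    [0.029,-0.0005,0],
    [0.034,-0.001,0],
    [0.039,-0.0015,0],
    [0.044,-0.002,0],
    [0.048,-0.0025,0],
    [0.048,-0.0025,0],
  ],
  rotation=[
    [0,0,0],
    [0,0,0],
    [0,0,0],
    [0,0,0],
    [0,0,0],
    [0,0,0],
    [0,0,0],
    [0,0,0],
    [0,0,0],
    [0,0,0],
  ],
)

```text
time: 14.9
tool_pos: [418.6, -389.6, -12.8]
tcp_rot: [180.0, -0.0, 1.7]
ft_force: [0.2, -0.1, -0.1]
finger_gap: 19.8
grip_force: 0.0
```

```bash
cat >> h.py <<'E'
def heel(s):
    # heel-top left/right corners (z=24): first/last columns of heel rows, front-right & flat sides
    f=s['frame']; sh=mask(f,lambda h,S,v:(S<60)&(v<135),(180,60,470,262))
    B=fitline(sh,cols=range(300,345),side=-1); rr=range(195,235)
    L=fitline(sh,rows=rr);R=fitline(sh,rows=rr,side=-1)
    a,b=on(s,*inter(B,L),24),on(s,*inter(B,R),24); d=a-b; th=np.arctan2(-d[0],d[1]); m=(a+b)/2
    print('heel back',a.round(1),b.round(1),'w',np.linalg.norm(d).round(1),'yaw',np.degrees(th).round(1),'origin',(m[:2]+35*np.array([np.cos(th),np.sin(th)])).round(1))
def bal(s):
    f=s['frame']; h=cv2.cvtColor(f,cv2.COLOR_RGB2HSV)
E
python3 - <<'E'
from h import *
q=r.sense(); print({k:np.round(q[k],1) for k in('time','tool_pos','tcp_rot','ft_force','finger_gap')})
heel(load('w7')); heel(snap('wrist','w8'))
E
```

```text
{'time': np.float64(14.9), 'tool_pos': array([ 418.6, -389.6,  -12.8]), 'tcp_rot': array([180. ,  -0. ,   1.7]), 'ft_force': array([ 0.2, -0.1, -0.1]), 'finger_gap': np.float64(19.8)}
heel back [ 401.3 -370.    24. ] [ 405.3 -418.4   24. ] w 48.6 yaw 4.6 origin [ 438.2 -391.4]
heel back [ 445.1 -368.6   24. ] [ 446.3 -412.3   24. ] w 43.8 yaw 1.6 origin [ 480.7 -389.5]
```

Run:
```python
from h import *
s=load('w8'); f=s['frame']
for x in(300,325,345): print(x,[int(v) for v in f[60:290:6,x].mean(1)])
for y in(120,160,180,200,220,240,260,275):
    k=np.flatnonzero((f[y].max(1)<135)&(np.ptp(f[y],axis=1)<30)); k=k[(k>150)&(k<500)]; print(y,k[0] if len(k) else 0,k[-1] if len(k) else 0)
```

```text
300 [102, 103, 102, 104, 106, 106, 105, 109, 107, 107, 108, 109, 109, 107, 110, 110, 108, 111, 112, 109, 112, 109, 110, 111, 112, 111, 110, 111, 110, 111, 42, 45, 50, 109, 21, 110, 106, 33, 114]
325 [103, 103, 102, 103, 103, 103, 107, 107, 108, 107, 108, 110, 110, 111, 110, 110, 111, 110, 112, 111, 111, 110, 109, 113, 111, 110, 110, 109, 109, 111, 43, 44, 52, 108, 18, 108, 106, 30, 114]
345 [102, 101, 103, 104, 107, 106, 103, 106, 107, 110, 108, 109, 107, 110, 111, 110, 108, 110, 110, 108, 110, 109, 113, 110, 112, 110, 110, 110, 108, 112, 41, 46, 49, 106, 18, 111, 107, 30, 111]
120 245 402
160 247 400
180 248 399
200 249 398
220 249 397
240 250 396
260 243 404
275 244 403
```

```bash
cat >> h.py <<'E'
def front(s):
    "heel front foot line (z=8): bright->dark step in column profile; sides of the flat above it"
    f=s['frame'].astype(float).mean(2); pts=[]
    for x in range(270,385,5):
        g=np.diff(cv2.GaussianBlur(f[:,x:x+1].copy(),(1,5),0).ravel()[100:285]); pts.append((x,100.5+np.argmin(g)))
    F=cv2.fitLine(np.array(pts,np.float32),cv2.DIST_HUBER,0,.01,.01).ravel()
    m=((s['frame'].max(2)<135)&(np.ptp(s['frame'],axis=2)<30)); m[:,:200]=0; m[:,460:]=0
    y=int(F[3]); rr=range(y-60,y-6); L=fitline(m,rows=rr);R=fitline(m,rows=rr,side=-1)
    a,b=on(s,*inter(F,L),8),on(s,*inter(F,R),8); d=a-b; th=np.arctan2(-d[0],d[1]); m=(a+b)/2
    print('row',y,'heel front',a.round(1),b.round(1),'w',np.linalg.norm(d).round(1),'yaw',np.degrees(th).round(1),'origin',(m[:2]+17*np.array([np.cos(th),np.sin(th)])).round(1))
E
python3 - <<'E'
from h import *
front(load('w7')); front(load('w8'))
E
```

```text
row 221 heel front [ 408.7 -365.7    8. ] [ 404.1 -424.4    8. ] w 58.9 yaw -4.5 origin [ 423.4 -396.4]
row 276 heel front [ 434.2 -362.4    8. ] [ 435.8 -419.8    8. ] w 57.5 yaw 1.6 origin [ 452.  -390.6]
```

Run:
```python
from h import *
s=load('w8')
print(on(s,250,239,8).round(1),on(s,396,239,8).round(1)); print(on(s,245,120,4).round(1),on(s,402,120,4).round(1))
s=load('w7'); print(on(s,248,181,8).round(1),on(s,401,178,8).round(1))
```

```text
[ 447.8 -365.8    8. ] [ 449.2 -415.1    8. ]
[ 486.5 -364.1    4. ] [ 488.  -414.8    4. ]
[ 418.9 -368.2    8. ] [ 421.3 -418.     8. ]
```

The shim is now at origin (465.5, −390.4), yaw 1.6°, and the finger front is at TCP +12. It needs about 61 mm more; I push slowly and watch the force.

>>> servo_tool(
  fingers=[0.02,0.02,0.02,0.02,0.02,0.02,0.02,0.02,0.02,0.02],
  linear=[
    [0.003,0,0],
    [0.006,0,0],
    [0.009,0,0],
    [0.012,-0.0005,0],
    [0.015,-0.0005,0],
    [0.018,-0.001,0],
    [0.021,-0.001,0],
    [0.024,-0.0015,0],
    [0.027,-0.0015,0],
    [0.03,-0.002,0],
  ],
  rotation=[
    [0,0,0],
    [0,0,0],
    [0,0,0],
    [0,0,0],
    [0,0,0],
    [0,0,0],
    [0,0,0],
    [0,0,0],
    [0,0,0],
    [0,0,0],
  ],
)

```text
time: 15.95
tool_pos: [445.8, -387.2, -13.0]
tcp_rot: [-180.0, 0.2, 1.6]
ft_force: [-11.2, -2.0, 5.9]
finger_gap: 20.1
grip_force: 5.4
```

>>> servo_tool(
  fingers=[0.02,0.02,0.02,0.02,0.02],
  linear=[
    [0.003,0,0],
    [0.006,0,0],
    [0.009,0,0],
    [0.012,0,0],
    [0.015,0,0],
  ],
  rotation=[
    [0,0,0],
    [0,0,0],
    [0,0,0],
    [0,0,0],
    [0,0,0],
  ],
)

```text
time: 16.45
tool_pos: [460.7, -386.7, -13.0]
tcp_rot: [-180.0, 0.2, 1.6]
ft_force: [-12.6, -0.6, 6.8]
finger_gap: 19.9
grip_force: 5.7
```

Run:
```python
from h import *
q=r.sense(); print({k:np.round(q[k],1) for k in('time','tool_pos','tcp_rot','ft_force','finger_gap')})
s=snap('wrist','w9'); f=s['frame']
for x in(300,325,345): print(x,[int(v) for v in f[60:290:5,x].mean(1)])
for y in(150,180,200,220,230):
    k=np.flatnonzero((f[y].max(1)<135)&(np.ptp(f[y],axis=1)<30)); k=k[(k>150)&(k<500)]; print(y,k[0] if len(k) else 0,k[-1] if len(k) else 0)
```

```text
{'time': np.float64(16.4), 'tool_pos': array([ 460.7, -386.7,  -13. ]), 'tcp_rot': array([-180. ,    0.2,    1.6]), 'ft_force': array([-12.6,  -0.6,   6.8]), 'finger_gap': np.float64(19.9)}
300 [211, 211, 212, 212, 213, 213, 213, 212, 214, 214, 214, 216, 216, 217, 216, 215, 218, 224, 226, 230, 232, 220, 105, 95, 95, 97, 94, 95, 95, 98, 96, 94, 96, 98, 97, 95, 63, 38, 38, 51, 95, 12, 95, 94, 10, 62]
325 [211, 212, 212, 212, 212, 213, 213, 215, 216, 215, 215, 214, 217, 217, 216, 217, 220, 224, 227, 229, 232, 219, 104, 97, 95, 97, 97, 95, 96, 93, 97, 94, 96, 96, 94, 93, 65, 36, 41, 53, 94, 14, 97, 97, 9, 62]
345 [211, 213, 210, 211, 212, 214, 215, 214, 216, 214, 214, 215, 215, 216, 218, 216, 220, 225, 226, 229, 233, 220, 97, 95, 96, 98, 95, 95, 95, 96, 96, 97, 96, 95, 96, 95, 65, 41, 41, 50, 93, 16, 95, 94, 10, 61]
150 386 401
180 247 400
200 248 399
220 249 397
230 250 397
```

```bash
cat >> h.py <<'E'
def balcmp(n):
    out=[]
    for t in(load('top0'),snap('top',n)):
        ba=mask(t['frame'],lambda h,S,v:(S<45)&(v>150),(270,195,385,290))
        L=fitline(ba,rows=range(212,262));K=fitline(ba,cols=range(290,330));R=fitline(ba,rows=range(212,235),side=-1)
        f=cv2.cvtColor(t['frame'],cv2.COLOR_RGB2GRAY)
        c=cv2.HoughCircles(cv2.GaussianBlur(f[195:270,290:365],(3,3),0),cv2.HOUGH_GRADIENT,1,50,param1=80,param2=15,minRadius=20,maxRadius=30)
        print('RL',inter(K,L).round(1),'RR',inter(K,R).round(1),'pan',c[0,0]+[290,195,0] if c is not None else None)
E
python3 - <<'E'
from h import *
balcmp('t9'); s=load('w9')
for z in(45,50,55): print(on(s,325,168,z).round(1))
E
```

```text
RL [285.1 203.4] RR [371. 208.] pan [327.5        231.5         22.29999924]
RL [284.2 203.1] RR [424.7 208. ] pan [325.5        230.5         24.89999962]
[ 518.1 -387.    45. ]
[ 518.6 -386.9   50. ]
[ 519.  -386.8   55. ]
```

The balance has hardly moved beyond levelling (rear edge within about 1 px). I push about 20 mm more onto the flat part.

>>> servo_tool(
  fingers=[0.02,0.02,0.02,0.02,0.02,0.02,0.02,0.02],
  linear=[
    [0.003,0,0],
    [0.006,0,0],
    [0.009,0,0],
    [0.012,0,0],
    [0.015,0,0],
    [0.018,0,0],
    [0.019,0,0],
    [0.019,0,0],
  ],
  rotation=[
    [0,0,0],
    [0,0,0],
    [0,0,0],
    [0,0,0],
    [0,0,0],
    [0,0,0],
    [0,0,0],
    [0,0,0],
  ],
)

```text
time: 17.35
tool_pos: [478.6, -386.4, -13.0]
tcp_rot: [-179.9, 0.3, 1.6]
ft_force: [-16.8, -0.5, 9.9]
finger_gap: 20.2
grip_force: 8.3
```

Run:
```python
from h import *
q=r.sense(); print({k:np.round(q[k],1) for k in('time','tool_pos','tcp_rot','ft_force','finger_gap')})
s=snap('wrist','w10'); f=s['frame']
for x in(300,345): print(x,[(y,int(f[y,x].mean())) for y in range(190,275,4)])
for z in(24,50,55): print([on(s,325,y,z)[0].round(1) for y in (215,225,235)],z)
balcmp('t10')
```

```text
{'time': np.float64(17.4), 'tool_pos': array([ 478.6, -386.4,  -13. ]), 'tcp_rot': array([-179.9,    0.3,    1.6]), 'ft_force': array([-16.8,  -0.5,   9.9]), 'finger_gap': np.float64(20.2)}
300 [(190, 197), (194, 199), (198, 201), (202, 199), (206, 201), (210, 198), (214, 201), (218, 199), (222, 203), (226, 209), (230, 214), (234, 217), (238, 219), (242, 190), (246, 34), (250, 34), (254, 39), (258, 69), (262, 84), (266, 16), (270, 85), (274, 85)]
345 [(190, 200), (194, 200), (198, 197), (202, 199), (206, 200), (210, 199), (214, 197), (218, 199), (222, 204), (226, 207), (230, 213), (234, 216), (238, 219), (242, 188), (246, 35), (250, 34), (254, 38), (258, 68), (262, 83), (266, 12), (270, 69), (274, 84)]
[np.float64(520.4), np.float64(517.4), np.float64(514.3)] 24
[np.float64(525.9), np.float64(523.6), np.float64(521.2)] 50
[np.float64(527.0), np.float64(524.8), np.float64(522.5)] 55
RL [285.1 203.4] RR [371. 208.] pan [327.5        231.5         22.29999924]
RL [284.1 202.9] RR [387.5 206.9] pan [324.5        230.5         23.60000038]
```

Levelling alone would shift the rear-left corner about 1 px, which is what the top view shows, so the balance hasn't been shoved. The heel–housing gap is about 10 mm and the foot is at about +8 on the flat. I push 4 mm more, then back off and rise.

>>> servo_tool(
  fingers=[0.02,0.02,0.02,0.02,0.02,0.02,0.02,0.02,0.02,0.02],
  linear=[
    [0.002,0,0],
    [0.004,0,0],
    [0.0045,0,0],
    [0.0045,0,0],
    [-0.005,0,0],
    [-0.02,0,0],
    [-0.04,0,-0.01],
    [-0.06,0,-0.05],
    [-0.06,0,-0.1],
    [-0.06,0,-0.14],
  ],
  rotation=[
    [0,0,0],
    [0,0,0],
    [0,0,0],
    [0,0,0],
    [0,0,0],
    [0,0,0],
    [0,0,0],
    [0,0,0],
    [0,0,0],
    [0,0,0],
  ],
)

```text
time: 18.45
tool_pos: [421.4, -387.8, 129.5]
tcp_rot: [180.0, -0.1, 1.6]
ft_force: [1.0, -0.2, 0.5]
finger_gap: 19.9
grip_force: 0.0
```

Run:
```python
from h import *
q=r.sense(); print({k:np.round(q[k],1) for k in('time','tool_pos','tcp_rot','ft_force','finger_gap')})
s=snap('wrist','w11'); t=snap('top','t11'); balcmp('t11b')
f=s['frame']; x=330
print([(y,int(f[y,x].mean())) for y in range(130,270,3)])
```

```text
{'time': np.float64(18.4), 'tool_pos': array([ 421.4, -387.8,  129.5]), 'tcp_rot': array([ 1.8e+02, -1.0e-01,  1.6e+00]), 'ft_force': array([ 1. , -0.2,  0.5]), 'finger_gap': np.float64(19.9)}
RL [285.1 203.4] RR [371. 208.] pan [327.5        231.5         22.29999924]
RL [284.1 203. ] RR [370.  206.1] pan [327.5        229.5         23.79999924]
[(130, 132), (133, 134), (136, 132), (139, 132), (142, 132), (145, 137), (148, 138), (151, 137), (154, 135), (157, 138), (160, 135), (163, 135), (166, 134), (169, 133), (172, 130), (175, 134), (178, 130), (181, 132), (184, 136), (187, 142), (190, 144), (193, 141), (196, 136), (199, 129), (202, 135), (205, 142), (208, 141), (211, 141), (214, 139), (217, 135), (220, 138), (223, 139), (226, 135), (229, 134), (232, 139), (235, 139), (238, 140), (241, 141), (244, 141), (247, 141), (250, 135), (253, 137), (256, 133), (259, 134), (262, 134), (265, 133), (268, 139)]
```

View pics/w11.png

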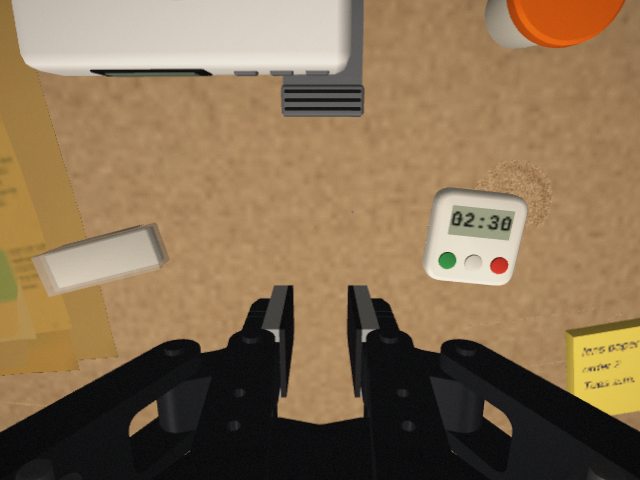

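The picture shows the shim under the front right corner, heel at (282–364, 85–116), just short of the housing front at row 74. The timer, cup and slide case are undisturbed. I'll verify the numbers and plan the press.

Run:
```python
from h import *
s=load('w11')
print('housing R',on(s,351,40,50).round(1),'shim R',on(s,363,60,3).round(1),'heel front top',on(s,322,85,24).round(1),'heel L/R',on(s,282,85,24).round(1),on(s,363,85,24).round(1),'housing front',on(s,320,74,50).round(1),on(s,320,74,30).round(1))
t=load('t11'); ba=mask(t['frame'],lambda h,S,v:(S<45)&(v>150),(270,195,385,290))
L=fitline(ba,rows=range(212,262));R=fitline(ba,rows=range(212,262),side=-1);F=fitline(ba,cols=range(290,362),side=-1);K=fitline(ba,cols=range(290,362))
C=[]
for n,a,b in(('FL',F,L),('FR',F,R),('RL',K,L),('RR',K,R)): p=inter(a,b); q=on(t,*p,53); C.append(q); print(n,p.round(1),q.round(1))
c=np.mean(C,0); th=np.radians(1.6); Rm=np.array([[np.cos(th),-np.sin(th)],[np.sin(th),np.cos(th)]])
print('c',c.round(1),'foot',(c[:2]+Rm@[-55,-72]).round(1),'check',(c[:2]+Rm@[50,66]).round(1))
```

```text
housing R [ 532.6 -401.8   50. ] shim R [ 530.1 -413.     3. ] heel front top [ 512.4 -387.3   24. ] heel L/R [ 511.7 -363.5   24. ] [ 513.1 -411.7   24. ] housing front [ 515.4 -386.    50. ] [ 517.8 -386.    30. ]
FL [278.6 288.3] [ 475.4 -226.1   53. ]
FR [344.8 249.6] [ 560.8 -349.    53. ]
RL [284.1 203. ] [ 647.3 -221.3   53. ]
RR [386.5 206.6] [ 654.7 -427.2   53. ]
c [ 584.6 -305.9   53. ] foot [ 531.6 -379.4] check [ 632.7 -238.6]
```

Checks agree: heel front at 512.4 and housing front about 516, so the foot is near shim x ≈ +2 and well centred sideways. I go to the rear left corner, about (628, −244), with fingers closed.

>>> servo_tool(
  fingers=[0,0,0,0,0,0,0,0,0,0],
  linear=[
    [0,0,-0.035],
    [0.02,-0.015,-0.055],
    [0.06,-0.04,-0.055],
    [0.1,-0.066,-0.055],
    [0.14,-0.092,-0.055],
    [0.18,-0.118,-0.055],
    [0.2105,-0.138,-0.03],
    [0.2105,-0.138,0.01],
    [0.2105,-0.138,0.05],
    [0.2105,-0.138,0.06],
  ],
  rotation=[
    [0,0,0],
    [0,0,0],
    [0,0,0],
    [0,0,0],
    [0,0,0],
    [0,0,0],
    [0,0,0],
    [0,0,0],
    [0,0,0],
    [0,0,0],
  ],
)

```text
time: 19.6
tool_pos: [623.8, -240.8, 58.9]
tcp_rot: [-179.7, 0.6, 1.7]
ft_force: [-1.4, 0.1, -0.5]
finger_gap: 0.3
grip_force: 0.0
```

>>> servo_tool(
  fingers=[0,0,0,0],
  linear=[
    [0,0,0.008],
    [0,0,0.015],
    [0,0,0.018],
    [0,0,0.018],
  ],
  rotation=[
    [0,0,0],
    [0,0,0],
    [0,0,0],
    [0,0,0],
  ],
)

```text
time: 20.0
tool_pos: [629.1, -244.2, 50.6]
tcp_rot: [179.9, -0.1, 1.6]
ft_force: [-0.3, 0.6, -0.2]
finger_gap: -0.2
grip_force: 0.0
```

Run:
```python
from h import *
q=r.sense(); print({k:np.round(q[k],1) for k in('time','tool_pos','tcp_rot','ft_force','finger_gap')})
t=snap('top','t12'); ba=mask(t['frame'],lambda h,S,v:(S<45)&(v>150),(270,195,385,290))
for c in(295,340,360): 
    k=np.flatnonzero(ba[:,c]); print(c,k[0],k[-1])
for rw in(265,270):
    k=np.flatnonzero(ba[rw]); print(rw,k[0],k[-1])
```

```text
{'time': np.float64(20.0), 'tool_pos': array([ 629.1, -244.2,   50.6]), 'tcp_rot': array([ 1.799e+02, -1.000e-01,  1.600e+00]), 'ft_force': array([-0.3,  0.6, -0.2]), 'finger_gap': np.float64(-0.2)}
295 215 271
340 206 272
360 206 273
265 281 368
270 283 368
```

>>> servo_tool(
  fingers=[0,0,0,0,0],
  linear=[
    [0,0,0.002],
    [0,0,0.004],
    [0,0,0.006],
    [0,0,0.007],
    [0,0,0.007],
  ],
  rotation=[
    [0,0,0],
    [0,0,0],
    [0,0,0],
    [0,0,0],
    [0,0,0],
  ],
)

```text
time: 20.55
tool_pos: [628.1, -243.5, 41.8]
tcp_rot: [-180.0, 0.0, 1.6]
ft_force: [-0.4, -0.6, -1.1]
finger_gap: -0.0
grip_force: 0.0
```

>>> servo_tool(
  fingers=[0,0,0],
  linear=[
    [0,0,0.001],
    [0,0,0.002],
    [0,0,0.002],
  ],
  rotation=[
    [0,0,0],
    [0,0,0],
    [0,0,0],
  ],
)

```text
time: 20.85
tool_pos: [628.5, -243.7, 41.1]
tcp_rot: [180.0, -0.0, 1.6]
ft_force: [-2.4, 0.9, 5.6]
finger_gap: 0.0
grip_force: 2.8
```

Contact at 5.6 N. I press a little more, hold, then lift away.

>>> servo_tool(
  fingers=[0,0,0,0,0],
  linear=[
    [0,0,0.0007],
    [0,0,0.0007],
    [0,0,0.0007],
    [0,0,0.0007],
    [0,0,0.0007],
  ],
  rotation=[
    [0,0,0],
    [0,0,0],
    [0,0,0],
    [0,0,0],
    [0,0,0],
  ],
)

```text
time: 21.35
tool_pos: [628.6, -243.7, 41.0]
tcp_rot: [180.0, -0.0, 1.6]
ft_force: [-4.9, 1.9, 9.4]
finger_gap: 0.3
grip_force: 4.8
```

>>> servo_tool(
  fingers=[0,0,0,0,0,0,0,0,0,0],
  linear=[
    [0,0,-0.01],
    [0,0,-0.04],
    [0,0,-0.09],
    [0,0,-0.14],
    [0,0,-0.19],
    [-0.04,0,-0.22],
    [-0.09,0,-0.22],
    [-0.14,0,-0.22],
    [-0.17,0,-0.22],
    [-0.17,0,-0.22],
  ],
  rotation=[
    [0,0,0],
    [0,0,0],
    [0,0,0],
    [0,0,0],
    [0,0,0],
    [0,0,0],
    [0,0,0],
    [0,0,0],
    [0,0,0],
    [0,0,0],
  ],
)

```text
time: 22.35
tool_pos: [455.6, -248.8, 260.3]
tcp_rot: [179.9, -0.0, 1.5]
ft_force: [1.0, -0.8, -0.2]
finger_gap: 0.3
grip_force: 0.0
```

Run:
```python
from h import *
q=r.sense(); print({k:np.round(q[k],1) for k in('time','tool_pos','ft_force')})
s=snap('wrist','w13'); f=s['frame']
ba=mask(f,lambda h,S,v:(S<45)&(v>150),(0,0,640,280)); ys,xs=np.nonzero(ba); print(xs.min(),xs.max(),ys.min(),ys.max())
F=fitline(ba,cols=range(xs.min()+20,xs.max()-20),side=-1); y0,y1=max(ys.min()+5,0),ys.max()-20
L=fitline(ba,rows=range(y0,y1));R=fitline(ba,rows=range(y0,y1),side=-1)
a,b=on(s,*inter(F,L),53),on(s,*inter(F,R),53); print(a.round(1),b.round(1),np.linalg.norm(a-b).round(1))
a,b=on(s,*inter(F,L),53),on(s,*inter(F,R),44); print('if leaning',np.linalg.norm(a-b).round(1))
balcmp('t13')
```

```text
{'time': np.float64(22.4), 'tool_pos': array([ 455.6, -248.8,  260.3]), 'ft_force': array([ 1. , -0.8, -0.2])}
293 509 0 136
[ 514. -227.   53.] [ 518.8 -399.9   53. ] 172.9
if leaning 176.9
RL [285.1 203.4] RR [371. 208.] pan [327.5        231.5         22.29999924]
RL [347.5 233.1] RR [368.5 203.2] pan [326.5        229.5         24.89999962]
```

```bash
python3 -c "
from bench import r
print(r.hand_in())"
```

```text
the job is handed in; nothing more can be done
None
```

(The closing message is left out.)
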